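Load the assay carrier and hold its label end in the analyser

TASK

Load the flat grey metal carrier for the assay: stand the tall brass sample in pocket 1 (the pocket nearer the carrier's label end, which is the end with the small corner notch) and then the short sample in pocket 2, letting go of each. Then pick up the loaded carrier and hold its label end straight into the analyser's mouth, level and label side up, with the label over the middle of the window and the carrier not touching the analyser and both samples still seated. Finish while still holding it there, steady; leave the pliers, tin, dish and pen where they are.

Things in the scene. Friction and masses are not known exactly. Their poses are not given: they have to be found in the camera images.
- carrier: loose grey metal plate lying label side up, 150 x 40 x 10 mm, 0.11 kg. Origin: centre of its underside; x along its length towards the label end (edge at +75 mm), z up out of the label face. The notch, 14 mm (x) by 12 mm (y), is cut from the +x +y corner; both ends carry the same matte field, only the notch marks the label end. Grip it across its width, e.g. at x = -40 mm.
- label (a point): middle of the label field on the carrier's top face, 57 mm from the carrier's origin towards the notched end, 10 mm above its underside
- pocket_1 (a point): centre of the floor of pocket 1, the one nearer the notched end (one dot beside it): round, 22.6 mm wide, 4 mm deep, 10 mm from the carrier's origin towards the label end; the floor is 6 mm above the carrier's underside
- pocket_2 (a point): centre of the floor of pocket 2 (two dots beside it), the same size, 22 mm from the carrier's origin on the plain side
- tall_sample: brass cylinder standing upright, 16 mm across, 36 mm high, 0.045 kg. Origin: centre of its underside; z up along it. It fits either pocket.
- short_sample: brass cylinder standing upright, 16 mm across, 22 mm high, 0.03 kg. Origin: centre of its underside; z up along it. It fits either pocket.
- analyser: fixed grey instrument, white hood, 80 mm deep (x), 94 mm wide (y), 96 mm high. Origin: centre of its underside; x points from mouth to back, so the carrier goes in along +x. The mouth in its front face (x = -40 mm) is 74 mm wide, from 30 to 74 mm above the bench, 58 mm deep, closed at both sides.
- window (a point): centre of the round glass window in the floor of the analyser's mouth, 25 mm behind the front face, 30 mm above the bench; same axes as the analyser
- pliers: pair of blue-handled pliers, about 140 mm long, 12 mm high, lying flat; a bystander
- tin: small black round tin, 41 mm across, 24 mm high; a bystander
- dish: white round dish, 75 mm across, 15 mm high; a bystander
- pen: marker pen, 135 mm long, 12 mm high, lying; a bystander

How it is judged:
On the way, in this order (a step that is already met when the one before it is completed fails the run):
1. the tall sample stands in pocket 1, let go, while pocket 2 is still empty (distance between tall_sample and pocket_1 below 0.005 m and angle between the z axis of tall_sample and the z axis of carrier, either way round below 0.15 rad and contact force between tall_sample and the fingers below 0.1 N and distance between short_sample and pocket_2 above 0.02 m), for 0.2 s.
2. the short sample stands in pocket 2, let go, the tall one still in pocket 1 (distance between tall_sample and pocket_1 below 0.005 m and angle between the z axis of each of tall_sample, short_sample and the z axis of carrier, either way round below 0.15 rad and distance between short_sample and pocket_2 below 0.005 m and contact force between each of short_sample, tall_sample and the fingers below 0.1 N), for 0.2 s.
At the end, for the whole second after the job is handed in: Gripper holds the carrier still, off the bench, not touching the analyser; label centre within 12 mm along and 10 mm across of the window centre, inside the mouth; straight to 0.15 rad, level to 0.12 rad, label up; tall sample seated in pocket 1, short one in pocket 2 (distance between tall_sample and pocket_1 below 0.005 m and angle between the z axis of each of tall_sample, short_sample and the z axis of carrier, either way round below 0.15 rad and distance between short_sample and pocket_2 below 0.005 m and x of label in the frame of window between -0.012 and 0.012 m and y of label in the frame of window between -0.01 and 0.01 m and z of label in the frame of window between 0.011 and 0.043 m and angle between the x axis of carrier and the x axis of analyser, either way round below 0.15 rad and angle between carrier's own z axis and vertical below 0.12 rad and contact force between carrier and analyser below 0.1 N and height (world z) of carrier above 0.02 m and contact force between carrier and the fingers above 1 N and linear speed of carrier below 0.02 m/s); the arm keeps its last pose, push and grip.
It fails at once if the pliers is shifted by more than 30 mm (distance of pliers from where it was at the start of the episode above 0.03 m).
It fails at once if the tin is shifted by more than 30 mm (distance of tin from where it was at the start of the episode above 0.03 m).
It fails at once if the dish is shifted by more than 30 mm (distance of dish from where it was at the start of the episode above 0.03 m).
It fails at once if the pen is shifted by more than 30 mm (distance of pen from where it was at the start of the episode above 0.03 m).
It also fails if it takes over 64 s, if anything falls off the work surface, if the arm or the gripper's body presses on something with over 40 N, if the wrist force passes 120 N, or if a joint passes its speed limit or range.

ROBOT

A 6-joint arm with a two-finger parallel gripper is mounted at the origin on a cart in front of the work surface, level with it; the furniture and walls round the work are solid. World frame = base frame: x ahead of the robot, y to its left, z up, the work surface at z = 0. Lengths are in m, angles in rad, forces in N, time in s.
With the tool pointing down it reaches from about 0.35 to 0.725 m from the base axis. Payload 4.3 kg.
Tool frame: the origin (TCP) lies midway between the tips of the shut fingers; the grasp point (between the pads) lies bot.grip_depth behind it (bot.grip_depth is the distance from the TCP to the grasp point, in m); z points along the fingers, y is the line along which they close (so a half turn about z gives the same grasp; the last joint's range is limited). The gripper opens to 85 mm and grips with 20 to 120 N. Pads are 22 mm wide; open, the fingers measure 114 mm over their backs; the gripper's body (76 mm by 85 mm) begins 54 mm behind the grasp point. The pads swing forward as they close: fully open they stand 13 mm farther back than shut.
Start: joints at [1.149, 0.377, 0.081, 1.274, 0, 1.46], TCP at [0.176, 0.547, 0.231] pointing down, gripper open.
Joint ranges: [-2.72, 2.72], [-0.84, 1.66], [-1.02, 1.22], [-1.77, 2.12], [-1.37, 1.28], [-3.14, 3.14]. Speed limits (rad/s): [2.57, 2.57, 3.14, 3.14, 3.14, 3.14].

INTERFACE

Orientations are given as a rotation vector (axis times angle).
In Python, from rig import status, eyes, job, bot gives the robot as it stands.
- The arm moves only by the shell command python3 -m creep 'ROWS' [FORCE]. ROWS is JSON, a list of rows, each a list of 3 entries, a list of its own where there are three numbers: the turn, a rotation vector about the world's x, y, z in degrees, then the shift along the world's x, y, z in mm, then the finger opening in mm, from 0 to 85.4. In form: [[[wx, wy, wz], [dx, dy, dz], jaw], ...]. A call has exactly 10 rows; each row shifts and turns the commanded pose from where the row before left it; what a row does not reach is not made up. A row lasts 1/8 s, in which the tool goes at most 62.5 mm and 10.7 degrees, less where a joint would pass 70% of its speed; a pose out of reach is approached as far as the arm can. A call is refused whole if a number of a shift passes 62.5 or a number of a turn 10.7, either way. A call with a gripper value outside its range is refused whole. The fingers move at their own pace and stop on an object; FORCE is the grip in N (left out, the last holds). Time passes only in rows, so rows that do not move let the fingers close, or fill a call up. It gives the time, the measured TCP pose, the force, the opening and the grip force at its end, in the units of the state.
- status.state(): the state, without advancing time (a new reading comes with each control period).
- eyes.camera(name): name is "scene" or "top" or "wrist"; returns a dict with "frame" (420x560x3 uint8, red, green, blue), "z_map" (420x560 float32, m along the optical axis (not along the pixel's ray), 0 where there is no reading), "fov_y" (degrees; the focal length in pixels is half the picture's height over the tangent of half this angle, whatever the lens; pixels are square), "cx", "cy" (the principal point, pixels), "extrinsics" (4x4, takes a point from camera to world coordinates). Camera axes: x right, y down, z forward; pixel columns grow to the right and rows downward; lengths in m; the calibration is good to about 2 mm. A picture is of the moment at which its call begins.
- job.sign_off(): hands the job in; it is judged then, once.
Trained networks look in the newest picture that a camera, given by its name, has taken for a name from the list of things; names that differ only in an ending like _2 or _b are one class to them, and where a whole thing is asked for, a point or a joint stands for the part that bears it (a point fixed in the world has none). Each returns a list of dicts, best first, with "p" (0 to 1); they miss things now and then, are a little off and sometimes report something else, mostly with a low value. They report only what shows in the picture. A call takes as long as a camera call.
- eyes.look_for(camera, name): "xy" ([column, row] in pixels, amid what is visible of it).
- eyes.mark_of(camera, name): "xy" ([column, row] in pixels: a listed point, or the origin of a listed thing).
The state is a dict: "time_s": time; "joint_pos": joint angles; "qvel": joint speeds; "effort": joint torques, N m; "eef_pos": TCP position; "ee_rot": TCP orientation; "ft_force": force on the tool from outside, world axes, zero at the start; "wrist_torque": the same for the moment, N m; "opening": finger opening in m; "grasp_force": force on a finger pad.
Only numpy, scipy, OpenCV 4.12 (cv2) and the standard library are available. Lean on these libraries where they do the work, as an engineer would, in place of code of your own. Each camera call takes 0.05 s, during which the arm holds its last target. There are 200 camera calls.

## Working session

There is one attempt and no reset: what is moved stays moved. The work goes in short steps, Python scripts to look and compute and a shell command to move; the robot and the scene stay as the last step left them, time stands still between calls to the robot, and variables do not carry over. Pictures are saved under pics/ and viewed, at most 13 in all, crops included, and the job is handed in when it is done.

```bash
mkdir -p pics
cat > h.py <<'E'
import numpy as np, cv2
from rig import status, eyes, job, bot
from scipy.spatial.transform import Rotation as R
def ray(c,xy):
    f=210/np.tan(np.radians(c['fov_y'])/2)
    d=np.array([(xy[0]-c['cx'])/f,(xy[1]-c['cy'])/f,1.]); T=np.array(c['extrinsics']); return T[:3,3],T[:3,:3]@d
def atz(c,xy,z):
    o,d=ray(c,xy); return o+d*(z-o[2])/d[2]
def cloud(c):
    v,u=np.mgrid[:420,:560]; f=210/np.tan(np.radians(c['fov_y'])/2); z=c['z_map']
    P=np.stack([(u-c['cx'])/f*z,(v-c['cy'])/f*z,z],-1); T=np.array(c['extrinsics']); return P@T[:3,:3].T+T[:3,3]
def save(c,n): cv2.imwrite('pics/'+n,c['frame'][:,:,::-1])
E
python3 - <<'E'
from h import *
np.set_printoptions(precision=4,suppress=True)
s=status.state(); print(s['eef_pos'],s['ee_rot'],s['opening'],bot.grip_depth)
zs=dict(carrier=0,label=.01,pocket_1=.006,pocket_2=.006,tall_sample=0,short_sample=0,analyser=0,window=.03,pliers=0,tin=0,dish=0,pen=0)
ims=[]
for n in ['top','scene']:
    c=eyes.camera(n); ims.append(c['frame']); save(c,n+'.png')
    for k,z in zs.items():
        for d in eyes.mark_of(n,k)[:2]: print(n,k,np.round(d['xy']),round(d['p'],2),atz(c,d['xy'],z))
E
```

```text
[0.1761 0.5467 0.2303] [-0.4877 -3.1029  0.0031] 0.08532174788944162 0.0187
top carrier [291. 240.] 0.72 [0.4838 0.2226 0.    ]
top label [276. 224.] 0.94 [0.523  0.2601 0.01  ]
top label [384. 184.] 0.44 [ 0.6276 -0.0088  0.01  ]
top pocket_1 [287. 239.] 0.71 [0.4857 0.2321 0.006 ]
top pocket_1 [296. 246.] 0.55 [0.4685 0.2097 0.006 ]
top pocket_2 [287. 239.] 0.71 [0.4857 0.2321 0.006 ]
top pocket_2 [296. 246.] 0.55 [0.4685 0.2097 0.006 ]
top tall_sample [301. 181.] 0.61 [0.6323 0.1988 0.    ]
top short_sample [205. 263.] 0.66 [0.4206 0.4381 0.    ]
top short_sample [273. 191.] 0.38 [0.6073 0.27   0.    ]
top analyser [383. 186.] 0.63 [ 0.625  -0.0096  0.    ]
top window [387. 193.] 0.96 [ 0.6026 -0.0143  0.03  ]
top pliers [264. 152.] 0.76 [0.7065 0.295  0.    ]
top tin [333. 147.] 0.73 [0.7223 0.119  0.    ]
top dish [206. 263.] 0.56 [0.4214 0.4369 0.    ]
top dish [295. 246.] 0.42 [0.4671 0.212  0.    ]
top pen [210. 221.] 0.81 [0.5282 0.4297 0.    ]
scene carrier [246. 249.] 0.71 [0.488  0.2248 0.    ]
scene carrier [280. 165.] 0.56 [0.711  0.2868 0.    ]
scene label [239. 227.] 
[... 198 characters left out ...]
pocket_2 [241. 243.] 0.7 [0.4902 0.2371 0.006 ]
scene tall_sample [300. 204.] 0.64 [0.6409 0.1925 0.    ]
scene short_sample [301. 201.] 0.62 [0.6476 0.1954 0.    ]
scene short_sample [261. 198.] 0.49 [0.6078 0.269  0.    ]
scene analyser [391. 259.] 0.57 [ 0.6179 -0.0215  0.    ]
scene window [388. 256.] 0.78 [ 0.601  -0.0179  0.03  ]
scene window [175. 193.] 0.19 [0.505 0.411 0.03 ]
scene pliers [280. 164.] 0.65 [0.7141 0.2899 0.    ]
scene pliers [301. 204.] 0.39 [ 0.6408  0.1902 -0.    ]
scene tin [303. 203.] 0.74 [0.6455 0.1891 0.    ]
scene tin [354. 193.] 0.63 [0.727  0.1116 0.    ]
scene dish [140. 223.] 0.94 [0.4235 0.4386 0.    ]
scene pen [178. 193.] 0.79 [ 0.5251  0.4252 -0.    ]
```

View pics/top.png

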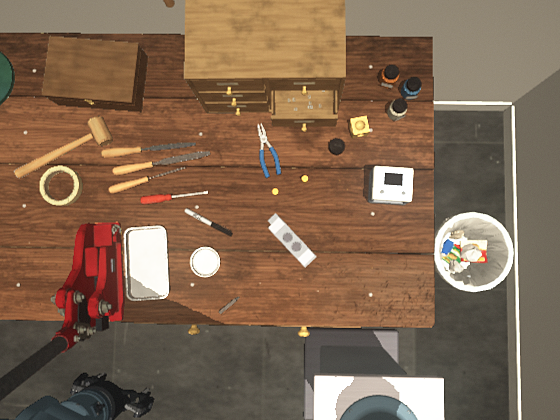

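View pics/scene.png

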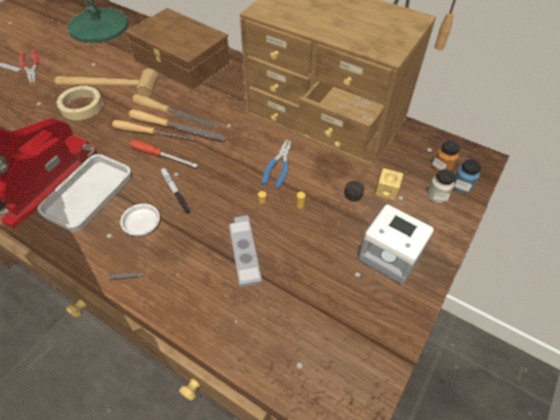

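Carrier lies at about top (291,240), with its notched end upper left. Tall sample is at top (304,179), short at (275,191), and the analyser at (390,185) with its mouth facing the robot. I'm moving above for a closer look.

```bash
python3 -m creep '[[[0,0,7.6],[36,-36,4],60],[[0,0,7.6],[36,-36,4],60],[[0,0,7.6],[36,-36,4],60],[[0,0,7.6],[36,-36,4],60],[[0,0,7.6],[36,-36,4],60],[[0,0,7.6],[36,-36,4],60],[[0,0,7.6],[36,-36,4],60],[[0,0,7.6],[36,-36,4],60],[[0,0,7.6],[36,-36,4],60],[[0,0,0],[0,0,0],60]]'
cat > look.py <<'E'
from h import *
import sys
np.set_printoptions(precision=4,suppress=True)
zs=dict(carrier=0,label=.01,pocket_1=.006,pocket_2=.006,tall_sample=0,short_sample=0,analyser=0,window=.03)
s=status.state(); Rm=R.from_rotvec(s['ee_rot']).as_matrix()
print('t',s['time_s'],'tcp',s['eef_pos'],'yaw y',np.degrees(np.arctan2(Rm[1,1],Rm[0,1])),'z',Rm[:,2],'open',s['opening'],s['ft_force'],s['grasp_force'])
c=eyes.camera('wrist'); save(c,sys.argv[1])
for k in sys.argv[2:]:
    for d in eyes.mark_of('wrist',k)[:2]: print(k,np.round(d['xy']),round(d['p'],2),atz(c,d['xy'],zs[k]))
E
python3 look.py w1.png carrier label pocket_1 pocket_2 tall_sample short_sample
python3 - <<'E'
from h import *
np.set_printoptions(precision=4,suppress=True)
c=eyes.camera('top'); P=cloud(c)
m=(P[...,2]>.088)&(P[...,2]<.105)&(abs(P[...,0]-.63)<.1)&(abs(P[...,1]+.01)<.1)
q=P[m]; print(len(q),q.mean(0),cv2.minAreaRect(q[:,:2].astype(np.float32)*1000))
E
```

```text
time_s: 2.55
eef_pos: [0.5028, 0.2209, 0.2673]
ee_rot: [-1.334, 2.843, -0.001]
ft_force: [-0.5, 0.7, -0.3]
opening: 0.0596
grasp_force: 0.0
t 2.55 tcp [0.5028 0.2209 0.2673] yaw y 140.25193315984365 z [ 0.0011 -0.0002 -1.    ] open 0.059567393055659015 [-0.4952  0.7219 -0.2804] 0.0
carrier [300. 155.] 0.72 [0.4815 0.2244 0.    ]
label [296. 208.] 0.9 [0.5225 0.2663 0.01  ]
pocket_1 [300. 166.] 0.85 [0.4893 0.2328 0.006 ]
pocket_1 [303. 137.] 0.58 [0.4666 0.2102 0.006 ]
pocket_2 [300. 166.] 0.85 [0.4893 0.2328 0.006 ]
pocket_2 [303. 137.] 0.58 [0.4666 0.2102 0.006 ]
tall_sample [182. 218.] 0.52 [0.6338 0.1933 0.    ]
tall_sample [298. 166.] 0.39 [0.491  0.2323 0.    ]
short_sample [244. 241.] 0.57 [0.5978 0.2614 0.    ]
1328 [ 0.6159 -0.0169  0.0949] ((616.5402221679688, -17.579143524169922), (94.15675354003906, 80.1213607788086), 87.09825897216797)
```

View pics/w1.png

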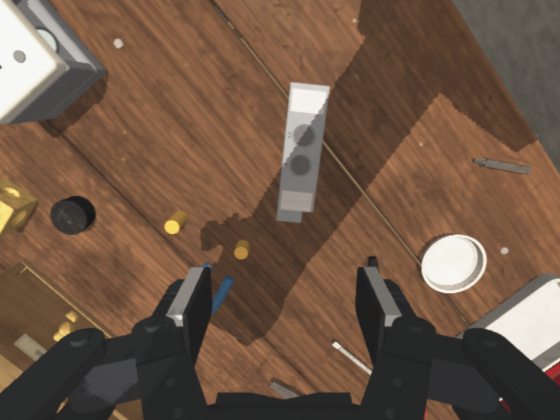

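The wrist picture shows the notch at (290,215), so the label end is lower. Pockets are at (300,166) and (303,137), tall sample at (175,222), short at (242,250).

```bash
cat > samp.py <<'E'
from h import *
np.set_printoptions(precision=4,suppress=True)
for n in ['wrist','top','scene']:
    c=eyes.camera(n); P=cloud(c)
    for k,a,h in (('tall',(.635,.194),.036),('short',(.603,.265),.022)):
        m=(np.hypot(P[...,0]-a[0],P[...,1]-a[1])<.025)&(P[...,2]>h-.007)&(P[...,2]<.05)
        q=P[m]; 
        if len(q): print(n,k,len(q),q.mean(0),(q.min(0)+q.max(0))/2, np.ptp(q,axis=0))
E
python3 samp.py
```

```text
wrist tall 187 [0.6335 0.1902 0.0345] [0.6342 0.1905 0.0333] [0.0153 0.0151 0.0078]
wrist short 159 [0.6022 0.2637 0.0206] [0.6029 0.2642 0.0191] [0.0151 0.0159 0.0077]
scene tall 53 [0.6333 0.1897 0.0358] [0.6351 0.1905 0.0346] [0.0178 0.0151 0.0105]
scene short 53 [0.6021 0.2632 0.0215] [0.6026 0.2637 0.0209] [0.015  0.0168 0.0107]
```

```bash
python3 -m creep '[[[0,0,-1.3],[32.9,-7.6,-25],50],[[0,0,-1.3],[32.9,-7.6,-25],50],[[0,0,-1.3],[32.9,-7.6,-25],50],[[0,0,-1.3],[32.9,-7.6,-25],50],[[0,0,0],[0,0,-40],50],[[0,0,0],[0,0,-40],50],[[0,0,0],[0,0,-40],50],[[0,0,0],[0,0,-24],50],[[0,0,0],[0,0,-13],50],[[0,0,0],[0,0,0],50]]'
python3 -m creep '[[[0,0,0],[0,0,0],10],[[0,0,0],[0,0,0],10],[[0,0,0],[0,0,0],10],[[0,0,0],[0,0,0],10],[[0,0,0],[0,0,0],10],[[0,0,0],[0,0,0],10],[[0,0,0],[0,0,10],10],[[0,0,0],[0,0,20],10],[[0,0,0],[0,0,30],10],[[0,0,0],[0,0,0],10]]' 25
python3 look.py w2.png carrier label pocket_1 tall_sample
```

```text
time_s: 4.35
eef_pos: [0.6314, 0.1929, 0.0097]
ee_rot: [1.21, -2.897, -0.001]
ft_force: [0.4, 0.1, -0.2]
opening: 0.05
grasp_force: 0.0
time_s: 5.6
eef_pos: [0.6341, 0.1934, 0.0733]
ee_rot: [-1.209, 2.894, -0.001]
ft_force: [0.1, 1.1, -0.7]
opening: 0.015
grasp_force: 24.9
t 5.6 tcp [0.6341 0.1934 0.0733] yaw y 135.3366299433259 z [ 0.0052  0.0012 -1.    ] open 0.01501109506633955 [ 0.1392  1.0613 -0.6807] 24.902770221233368
carrier [524.  75.] 0.83 [0.4812 0.2242 0.    ]
label [510. 183.] 0.71 [0.5236 0.2638 0.01  ]
pocket_1 [522.  97.] 0.84 [0.4906 0.2305 0.006 ]
pocket_1 [537.  32.] 0.56 [0.4675 0.2088 0.006 ]
tall_sample [286. 267.] 0.74 [0.6541 0.2158 0.    ]
```

View pics/w2.png

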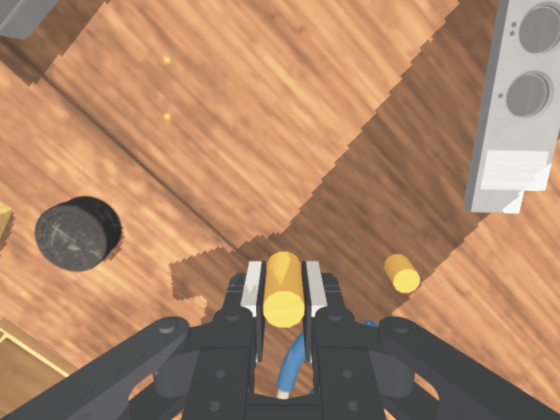

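The tall sample is gripped upright at (284,285). The pockets show at (522,97) with one dot and (537,32) with two dots.

```bash
cat > car.py <<'E'
from h import *
np.set_printoptions(precision=4,suppress=True)
def rect(n):
    c=eyes.camera(n); P=cloud(c)
    m=(P[...,2]>.005)&(P[...,2]<.014)&(np.hypot(P[...,0]-.482,P[...,1]-.2257)<.09)
    nl,l,st,ce=cv2.connectedComponentsWithStats(m.astype(np.uint8)); i=1+st[1:,4].argmax(); q=P[l==i]
    print(n,len(q),q[:,2].mean(),cv2.minAreaRect(q[:,:2].astype(np.float32)*1000))
    return c,P
if __name__=='__main__':
    rect('scene'); rect('top'); c,P=rect('wrist')
    t=status.state()['eef_pos']
    m=(np.hypot(P[...,0]-t[0],P[...,1]-t[1])<.02)&(abs(P[...,2]-t[2]-.026)<.004)&(c['frame'][...,0]>c['frame'][...,2]+60.)
    q=P[m]; print('tcp',t,'held',len(q),q.mean(0),(q.min(0)+q.max(0))/2)
E
python3 car.py
```

```text
scene 1380 0.010439013258591057 ((482.177978515625, 224.4971923828125), (152.14825439453125, 40.00386428833008), 44.2103271484375)
top 457 0.009120729731712475 ((492.9497985839844, 235.96360778808594), (117.81664276123047, 39.456573486328125), 43.41325378417969)
wrist 13986 0.008478822957572482 ((495.33221435546875, 237.34512329101562), (113.55706787109375, 41.941829681396484), 44.86287307739258)
tcp [0.6312 0.1927 0.0692] held 1175 [0.6299 0.1917 0.0921] [0.6301 0.1918 0.0927]
```

```bash
python3 -m creep '[[[0,0,0],[-20,5,0],10],[[0,0,0],[-30,9,0],10],[[0,0,0],[-30,9,0],10],[[0,0,0],[-30,9,0],10],[[0,0,0],[-22,6,0],10],[[0,0,0],[-10,3,0],10],[[0,0,0],[0,0,0],10],[[0,0,0],[0,0,0],10],[[0,0,0],[0,0,0],10],[[0,0,0],[0,0,0],10]]' 25
python3 car.py; python3 look.py w3.png pocket_1 label carrier; for i in 1 2 3 4; do python3 car.py | tail -1; done
```

```text
time_s: 7.25
eef_pos: [0.4906, 0.2338, 0.0703]
ee_rot: [-1.21, 2.899, 0.0]
ft_force: [-0.0, 0.2, -0.7]
opening: 0.0152
grasp_force: 24.9
scene 1165 0.010325159502025016 ((474.1125183105469, 216.6983642578125), (129.4972381591797, 40.022254943847656), 44.21544647216797)
top 1 0.005111893264199141 ((533.795654296875, 162.61123657226562), (0.0, 0.0), 0.0)
wrist 12764 0.008702443004538929 ((468.2625732421875, 211.42955017089844), (112.1037826538086, 40.102081298828125), 44.2613410949707)
tcp [0.4902 0.2338 0.0703] held 1216 [0.4891 0.2328 0.0934] [0.4892 0.2331 0.0937]
t 7.4 tcp [0.4902 0.2338 0.0703] yaw y 135.32185888814757 z [-0.0001  0.0001 -1.    ] open 0.015386935534405989 [ 0.2868  0.1162 -0.8633] 24.90293651819229
pocket_1 [282. 226.] 0.95 [0.4894 0.2325 0.006 ]
pocket_1 [284. 172.] 0.83 [0.4659 0.2099 0.006 ]
carrier [284. 205.] 0.91 [0.4804 0.2249 0.    ]
tcp [0.49   0.2339 0.0703] held 1215 [0.4888 0.2329 0.0934] [0.4889 0.2332 0.0938]
tcp [0.49   0.2339 0.0703] held 1235 [0.4888 0.233  0.0934] [0.4889 0.2331 0.0937]
tcp [0.49   0.2339 0.0703] held 1218 [0.4888 0.2329 0.0935] [0.4889 0.233  0.0937]
tcp [0.49   0.2339 0.0703] held 1220 [0.4888 0.233  0.0934] [0.4888 0.2333 0.0938]
```

View pics/w3.png

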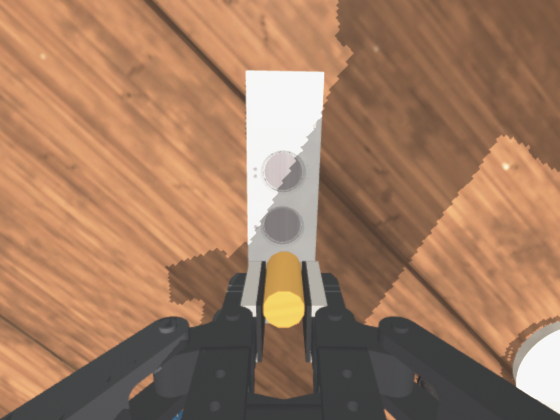

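The held sample (284,285) lines up with pocket 1 at (282,226) once perspective is taken into account: (.489,.233) against (.4894,.2325). I'm lowering and releasing it.

```bash
python3 -m creep '[[[0,0,0],[0,0,-15],10],[[0,0,0],[0,0,-20],10],[[0,0,0],[0,0,-10],10],[[0,0,0],[0,0,-5],10],[[0,0,0],[0,0,-3.5],10],[[0,0,0],[0,0,0],10],[[0,0,0],[0,0,0],10],[[0,0,0],[0,0,0],10],[[0,0,0],[0,0,0],10],[[0,0,0],[0,0,0],10]]' 20
python3 -m creep '[[[0,0,0],[0,0,0],22],[[0,0,0],[0,0,0],30],[[0,0,0],[0,0,0],40],[[0,0,0],[0,0,0],50],[[0,0,0],[0,0,10],50],[[0,0,0],[0,0,30],50],[[0,0,0],[0,0,40],50],[[0,0,0],[0,0,40],50],[[0,0,0],[0,0,0],50],[[0,0,0],[0,0,0],50]]'
cat > chk.py <<'E'
from h import *
import sys
np.set_printoptions(precision=4,suppress=True)
for n in ['wrist','scene']:
    c=eyes.camera(n); P=cloud(c); 
    if n=='wrist': save(c,sys.argv[1])
    for k,a,lo,hi in (('tall@p1',(.4892,.2322),.037,.048),('short@p2',(.4662,.2098),.024,.034),('short',(.6028,.264),.018,.03)):
        m=(np.hypot(P[...,0]-a[0],P[...,1]-a[1])<.02)&(P[...,2]>lo)&(P[...,2]<hi)&(c['frame'][...,0]>c['frame'][...,2]+50.); q=P[m]
        if len(q)>5: print(n,k,len(q),q.mean(0),(q.min(0)+q.max(0))/2,np.ptp(q,axis=0))
E
python3 chk.py w4.png; python3 samp.py | grep short
```

```text
time_s: 9.45
eef_pos: [0.4899, 0.2339, 0.0179]
ee_rot: [-1.211, 2.899, 0.0]
ft_force: [-2.8, -1.0, 6.3]
opening: 0.015
grasp_force: 25.6
time_s: 10.7
eef_pos: [0.4898, 0.2339, 0.1368]
ee_rot: [-1.211, 2.899, 0.0]
ft_force: [0.4, 0.1, -0.6]
opening: 0.05
grasp_force: 0.0
wrist tall@p1 423 [0.4886 0.2327 0.041 ] [0.4888 0.2331 0.0399] [0.0154 0.0157 0.0056]
scene tall@p1 53 [0.4884 0.2324 0.0424] [0.4886 0.2332 0.0414] [0.0149 0.015  0.0067]
scene short 33 [0.6029 0.2619 0.0224] [0.6031 0.2631 0.0229] [0.0154 0.0135 0.0088]
scene short 38 [0.6031 0.2612 0.0215] [0.6035 0.2633 0.0214] [0.0152 0.0156 0.0121]
```

View pics/w4.png

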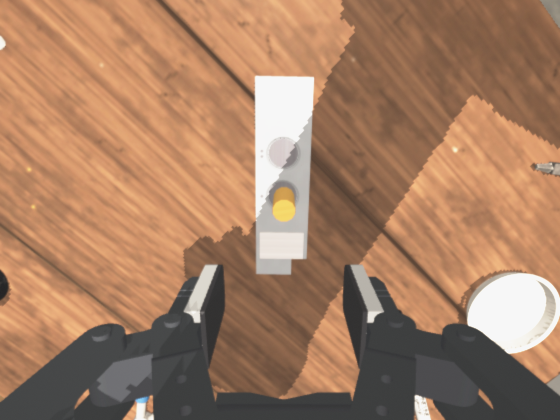

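Tall sample is seated in pocket 1: (284,200) in the picture, top at z≈42 mm. Next is the short one.

```bash
python3 -m creep '[[[0,0,0],[20,5,0],40],[[0,0,0],[35,9.5,0],40],[[0,0,0],[35,9.5,-5],40],[[0,0,0],[23.5,6.5,-30],40],[[0,0,0],[0,0,-40],40],[[0,0,0],[0,0,-35],40],[[0,0,0],[0,0,-15],40],[[0,0,0],[0,0,-6],40],[[0,0,0],[0,0,0],40],[[0,0,0],[0,0,0],40]]'
python3 -m creep '[[[0,0,0],[0,0,0],10],[[0,0,0],[0,0,0],10],[[0,0,0],[0,0,0],10],[[0,0,0],[0,0,0],10],[[0,0,0],[0,0,0],10],[[0,0,0],[0,0,0],10],[[0,0,0],[0,0,10],10],[[0,0,0],[0,0,30],10],[[0,0,0],[0,0,30],10],[[0,0,0],[0,0,0],10]]' 25
```

```text
time_s: 12.2
eef_pos: [0.6047, 0.2648, 0.0075]
ee_rot: [-1.21, 2.896, -0.0]
ft_force: [0.2, -0.6, -0.2]
opening: 0.0395
grasp_force: 0.0
time_s: 13.45
eef_pos: [0.6057, 0.2652, 0.079]
ee_rot: [-1.209, 2.894, -0.001]
ft_force: [-0.7, 0.5, -0.6]
opening: 0.015
grasp_force: 24.4
```

```bash
python3 -m creep '[[[0,0,0],[-20,-8,0],10],[[0,0,0],[-30,-12,0],10],[[0,0,0],[-30,-12,0],10],[[0,0,0],[-30,-12,0],10],[[0,0,0],[-18,-7,0],10],[[0,0,0],[-8.2,-2.9,0],10],[[0,0,0],[0,0,0],10],[[0,0,0],[0,0,0],10],[[0,0,0],[0,0,0],10],[[0,0,0],[0,0,0],10]]' 25
python3 look.py w5.png pocket_2
python3 - <<'E'
from h import *
np.set_printoptions(precision=4,suppress=True)
c=eyes.camera('wrist'); P=cloud(c); t=status.state()['eef_pos']
m=(np.hypot(P[...,0]-t[0],P[...,1]-t[1])<.02)&(P[...,2]>t[2]+.005)&(c['frame'][...,0]>c['frame'][...,2]+60.)
q=P[m]; z=q[:,2]; h=np.percentile(z,95); q=q[z>h-.003]; print(t,len(q),h,q.mean(0),(q.min(0)+q.max(0))/2,np.ptp(q,axis=0))
E
```

```text
time_s: 14.7
eef_pos: [0.4678, 0.2107, 0.0758]
ee_rot: [-1.211, 2.899, 0.0]
ft_force: [0.3, 0.1, -0.5]
opening: 0.0145
grasp_force: 24.4
t 14.7 tcp [0.4678 0.2107 0.0758] yaw y 135.33623578382443 z [ 0.0002  0.0001 -1.    ] open 0.0144632816641968 [ 0.2893  0.0731 -0.4846] 24.415065050125122
pocket_2 [284. 223.] 0.84 [0.4661 0.2099 0.006 ]
pocket_2 [280. 270.] 0.64 [0.4898 0.2302 0.006 ]
[0.4675 0.2106 0.0758] 1172 0.09071577924365912 [0.4662 0.2093 0.0898] [0.4664 0.2097 0.0915] [0.0158 0.0162 0.0076]
```

View pics/w5.png

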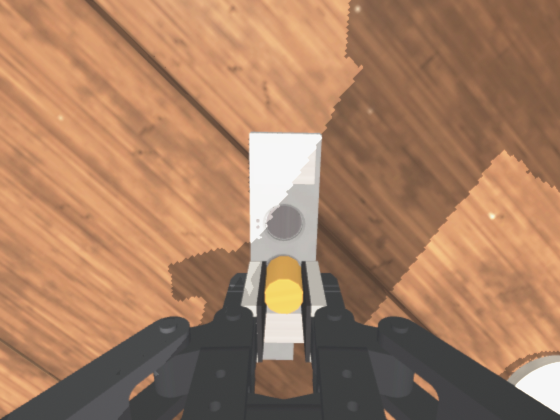

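Held short sample (284,285) is over pocket 2 (284,223): (.4664,.2097) against (.4661,.2099). Lowering.

```bash
python3 -m creep '[[[0,0,0],[0,0,-15],10],[[0,0,0],[0,0,-25],10],[[0,0,0],[0,0,-13],10],[[0,0,0],[0,0,-6],10],[[0,0,0],[0,0,-4],10],[[0,0,0],[0,0,0],10],[[0,0,0],[0,0,0],10],[[0,0,0],[0,0,0],10],[[0,0,0],[0,0,0],10],[[0,0,0],[0,0,0],10]]' 20
python3 -m creep '[[[0,0,0],[0,0,0],22],[[0,0,0],[0,0,0],30],[[0,0,0],[0,0,0],40],[[0,0,0],[0,0,0],60],[[0,0,0],[0,0,10],60],[[0,0,0],[0,0,30],60],[[0,0,0],[-5,-5,40],60],[[0,0,0],[-5,-5,40],60],[[0,0,0],[0,0,0],60],[[0,0,0],[0,0,0],60]]'
python3 chk.py w6.png; python3 look.py w6.png carrier label; python3 car.py|head -3
```

```text
time_s: 16.1
eef_pos: [0.4675, 0.2106, 0.013]
ee_rot: [-1.211, 2.899, 0.0]
ft_force: [-0.1, 0.2, 0.3]
opening: 0.0147
grasp_force: 24.5
time_s: 17.35
eef_pos: [0.4573, 0.2005, 0.1329]
ee_rot: [-1.21, 2.899, 0.0]
ft_force: [-0.7, 1.3, -0.4]
opening: 0.0601
grasp_force: 0.0
wrist tall@p1 394 [0.4884 0.2324 0.0408] [0.4888 0.2329 0.0399] [0.0158 0.0158 0.0057]
wrist short@p2 375 [0.466  0.2096 0.0269] [0.4664 0.2097 0.0265] [0.0154 0.0152 0.0051]
scene tall@p1 57 [0.4884 0.2325 0.0421] [0.4892 0.2336 0.0418] [0.0147 0.0161 0.0094]
scene short@p2 58 [0.4662 0.2094 0.0283] [0.4667 0.2096 0.028 ] [0.0149 0.015  0.0068]
t 17.45 tcp [0.4564 0.2003 0.1318] yaw y 135.33761737178298 z [-0.0021 -0.0005 -1.    ] open 0.05995363919945035 [ 0.3495  0.3633 -0.236 ] 0.0
carrier [284. 239.] 0.77 [0.4792 0.2244 0.    ]
label [281. 310.] 0.82 [0.522  0.2639 0.01  ]
scene 1185 0.010740430025321237 ((482.01324462890625, 224.33128356933594), (151.2666778564453, 40.1259880065918), 44.14334487915039)
top 18 0.009386496565360218 ((539.372802734375, 264.7681884765625), (8.967007637023926, 16.062129974365234), 45.84705352783203)
wrist 8016 0.00905422656393657 ((482.0637512207031, 224.90689086914062), (150.9693603515625, 40.114280700683594), 44.32072067260742)car.py:13: RuntimeWarning: Mean of empty slice.
  q=P[m]; print('tcp',t,'held',len(q),q.mean(0),(q.min(0)+q.max(0))/2)
  ret = um.true_divide(
Traceback (most recent call last):
  File "car.py", line 13, in <module>
    q=P[m]; print('tcp',t,'held',len(q),q.mean(0),(q.min(0)+q.max(0))/2)
                                                   ~~~~~^^^
ValueError: zero-size array to reduction operation minimum which has no identity
```

View pics/w6.png

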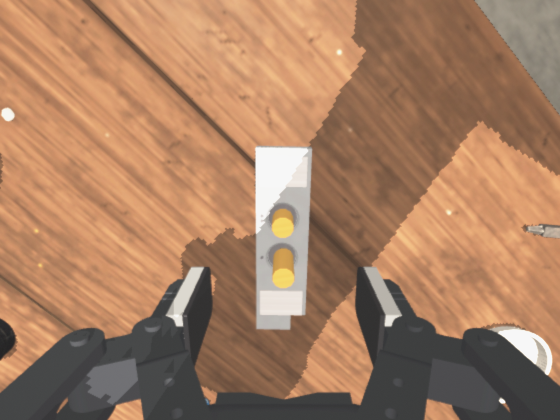

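Both samples are seated, at (283,222) and (284,268). Next I grip the carrier at x=-40 mm.

```bash
python3 -m creep '[[[0,0,-1],[-4.2,-3.8,0],48],[[0,0,0],[0,0,-20],48],[[0,0,0],[0,0,-35],48],[[0,0,0],[0,0,-35],48],[[0,0,0],[0,0,-20],48],[[0,0,0],[0,0,-12],48],[[0,0,0],[0,0,-8],48],[[0,0,0],[0,0,0],48],[[0,0,0],[0,0,0],48],[[0,0,0],[0,0,0],48]]'
python3 -m creep '[[[0,0,0],[0,0,-0.5],47],[[0,0,0],[0,0,-0.5],47],[[0,0,0],[0,0,-0.5],47],[[0,0,0],[0,0,-0.5],47],[[0,0,0],[0,0,0],47],[[0,0,0],[0,0,0],47],[[0,0,0],[0,0,0],47],[[0,0,0],[0,0,0],47],[[0,0,0],[0,0,0],47],[[0,0,0],[0,0,0],47]]'
```

```text
time_s: 19.0
eef_pos: [0.4538, 0.1969, 0.0035]
ee_rot: [-1.185, 2.908, -0.0]
ft_force: [-0.8, -0.1, -0.0]
opening: 0.0482
grasp_force: 0.0
time_s: 20.25
eef_pos: [0.4531, 0.1967, 0.0008]
ee_rot: [1.185, -2.909, -0.0]
ft_force: [0.1, 0.4, -0.0]
opening: 0.0467
grasp_force: 0.0
```

No contact yet, so I can go a bit lower.

```bash
python3 -m creep '[[[0,0,0],[0,0,-0.5],47],[[0,0,0],[0,0,-0.5],47],[[0,0,0],[0,0,-0.5],47],[[0,0,0],[0,0,0],47],[[0,0,0],[0,0,0],47],[[0,0,0],[0,0,0],47],[[0,0,0],[0,0,0],47],[[0,0,0],[0,0,0],47],[[0,0,0],[0,0,0],47],[[0,0,0],[0,0,0],47]]'
python3 -m creep '[[[0,0,0],[0,0,0],44],[[0,0,0],[0,0,0],42],[[0,0,0],[0,0,0],41],[[0,0,0],[0,0,0],40],[[0,0,0],[0,0,0],38],[[0,0,0],[0,0,0],36],[[0,0,0],[0,0,0],34],[[0,0,0],[0,0,0],34],[[0,0,0],[0,0,0],34],[[0,0,0],[0,0,0],34]]' 30
python3 -m creep '[[[0,0,0],[0,0,0],34],[[0,0,0],[0,0,0],34],[[0,0,0],[0,0,0.5],34],[[0,0,0],[0,0,1],34],[[0,0,0],[0,0,1.5],34],[[0,0,0],[0,0,2],34],[[0,0,0],[0,0,2],34],[[0,0,0],[0,0,1.5],34],[[0,0,0],[0,0,0.5],34],[[0,0,0],[0,0,0],34]]' 60
python3 chk.py w7.png;python3 look.py w7.png carrier label
```

```text
time_s: 21.5
eef_pos: [0.4531, 0.1967, -0.0007]
ee_rot: [1.185, -2.909, -0.0]
ft_force: [-0.5, 0.2, -0.2]
opening: 0.047
grasp_force: 0.0
time_s: 22.75
eef_pos: [0.4533, 0.1966, -0.0004]
ee_rot: [-1.185, 2.909, -0.001]
ft_force: [-1.5, -0.9, 4.8]
opening: 0.0388
grasp_force: 30.9
time_s: 24.0
eef_pos: [0.4531, 0.1967, 0.0084]
ee_rot: [-1.185, 2.909, 0.0]
ft_force: [0.1, 0.2, -1.4]
opening: 0.0389
grasp_force: 60.5
wrist short@p2 628 [0.462  0.2058 0.0292] [0.4642 0.2081 0.029 ] [0.0126 0.0124 0.01  ]
scene short@p2 21 [0.4618 0.2069 0.0293] [0.4624 0.2081 0.0291] [0.0072 0.0115 0.0087]
t 24.1 tcp [0.4531 0.1967 0.0083] yaw y 134.3341236659006 z [-0.0001  0.0001 -1.    ] open 0.038375487017023785 [ 0.1606 -0.0661 -1.7403] 60.464592799544334
carrier [289. 388.] 0.22 [0.4966 0.2431 0.    ]
label [285. 324.] 0.44 [0.4664 0.211  0.01  ]
```

View pics/w7.png

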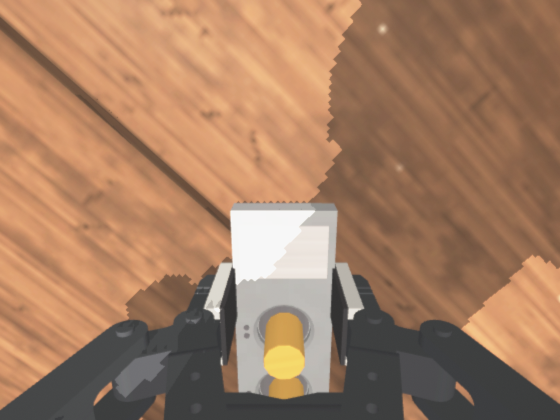

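The carrier is lifted, and the short sample still stands in its pocket at (284,345). Lifting higher and checking tilt.

```bash
python3 -m creep '[[[0,0,0],[0,0,2],34],[[0,0,0],[0,0,4],34],[[0,0,0],[0,0,6],34],[[0,0,0],[0,0,7],34],[[0,0,0],[0,0,7],34],[[0,0,0],[0,0,5],34],[[0,0,0],[0,0,4],34],[[0,0,0],[0,0,2],34],[[0,0,0],[0,0,0],34],[[0,0,0],[0,0,0],34]]'
cat > tilt.py <<'E'
from h import *
np.set_printoptions(precision=4,suppress=True)
s=status.state(); t=s['eef_pos']; Rm=R.from_rotvec(s['ee_rot']).as_matrix(); Y=Rm[:,1]
print('tcp',t,'yaw y',np.degrees(np.arctan2(Y[1],Y[0])),s['opening'],s['grasp_force'],s['ft_force'])
x=np.array([Y[1],-Y[0],0]); x*=np.sign(x[0]) ; y=np.cross([0,0,1],x)
for n in ['scene','wrist']:
    c=eyes.camera(n); P=cloud(c); D=P-t; a=D@x; b=D@y; z=P[...,2]; f=c['frame'].astype(float)
    m=(a>-.05)&(a<.13)&(abs(b)<.018)&(abs(z-t[2]-.01)<.014)&(f.max(-1)-f.min(-1)<40)&(f.mean(-1)>90)
    A,B,Z=a[m],b[m],z[m]
    for _ in range(3):
        co,*_r=np.linalg.lstsq(np.c_[A,B,A*0+1],Z,rcond=None); k=abs(np.c_[A,B,A*0+1]@co-Z)<.002; A,B,Z=A[k],B[k],Z[k]
    print(n,len(A),'pitch,roll slope',co[:2],'ztop at grip',co[2],'at label',co[2]+.097*co[0],'a range',A.min(),A.max(),'b',B.min(),B.max())
E
python3 tilt.py
```

```text
time_s: 25.5
eef_pos: [0.4529, 0.1966, 0.0451]
ee_rot: [1.185, -2.909, -0.0]
ft_force: [-0.4, 0.8, -1.2]
opening: 0.0383
grasp_force: 60.5
tcp [0.4529 0.1966 0.0451] yaw y 134.3324129194878 0.03834658312932667 60.4853405803442 [-0.3871  0.8081 -1.2347]
scene 442 pitch,roll slope [0.0015 0.0035] ztop at grip 0.05618975964554907 at label 0.056337340023616664 a range -0.035608804736539997 0.03332949850383643 b -0.017929990233885713 0.017938701235948255
wrist 12403 pitch,roll slope [-0.0098  0.0006] ztop at grip 0.054453016786503564 at label 0.05350138910525096 a range -0.035469155911525364 0.05205970617918309 b -0.017998282472870546 0.017999401676260452
```

Level, with the top at z≈55 mm. Swinging to the staging pose in front of the mouth.

```bash
python3 -m creep '[[[0,0,-1],[-1,-3,0],34],[[0,0,-2],[-1,-7,0],34],[[0,0,-2.5],[-1.5,-10,0],34],[[0,0,-2.5],[-1.5,-12,0],34],[[0,0,-3],[-1.5,-13,0],34],[[0,0,-3],[-1.5,-13,0],34],[[0,0,-3],[-2,-13,0],34],[[0,0,-3],[-2,-13,0],34],[[0,0,-3],[-1.5,-13,0],34],[[0,0,-3],[-1.5,-13,0],34]]'
python3 -m creep '[[[0,0,-3],[-1.5,-13,0],34],[[0,0,-3],[-1.5,-13,0],34],[[0,0,-3],[-1.5,-13,0],34],[[0,0,-3],[-1.5,-13,0],34],[[0,0,-3],[-1.5,-13,0],34],[[0,0,-2.5],[-1.5,-12,0],34],[[0,0,-2],[-1.5,-9,0],34],[[0,0,-1.2],[-1.5,-5.5,0],34],[[0,0,-0.5],[-1.4,-3,0],34],[[0,0,0],[0,0,0],34]]'
python3 tilt.py; python3 look.py w8.png window
python3 - <<'E'
from h import *
c=eyes.camera('scene'); save(c,'s8.png')
print([(d['xy'],d['p'],atz(c,d['xy'],.055)) for d in eyes.mark_of('scene','label')[:2]])
print([(d['xy'],d['p'],atz(c,d['xy'],.03)) for d in eyes.mark_of('scene','window')[:2]])
P=cloud(c)
E
```

```text
time_s: 26.85
eef_pos: [0.438, 0.0859, 0.0453]
ee_rot: [-0.495, 3.102, 0.0]
ft_force: [-0.0, -0.8, -1.8]
opening: 0.0381
grasp_force: 60.5
time_s: 28.1
eef_pos: [0.4245, -0.0078, 0.0453]
ee_rot: [-0.079, -3.14, -0.0]
ft_force: [0.9, 0.3, -2.2]
opening: 0.0382
grasp_force: 60.5
tcp [ 0.4245 -0.0078  0.0453] yaw y 87.1263414682811 0.03824536099149885 60.506641790270805 [ 0.8762  0.3175 -2.1673]
scene 519 pitch,roll slope [0.0013 0.002 ] ztop at grip 0.05636280942304089 at label 0.05649174207764224 a range -0.03520472110272689 0.018420199387094105 b -0.01780972062873727 0.01797327581188408
wrist 12409 pitch,roll slope [-0.0093  0.0012] ztop at grip 0.05468521985002097 at label 0.05377923493008267 a range -0.03539690719580078 0.052245576784237704 b -0.01799870900323479 0.017997765877145983
t 28.2 tcp [ 0.4247 -0.0076  0.0453] yaw y 87.16040826695618 z [ 0.0001  0.0003 -1.    ] open 0.038091020740666476 [-1.3771 -0.2591 -2.1754] 60.50108961760998
[]
[([388.8, 255.2], 0.6, array([ 0.60324396, -0.0175069 ,  0.03      ])), ([279.8, 162.5], 0.49, array([0.69254288, 0.27649819, 0.03      ]))]
```

View pics/s8.png

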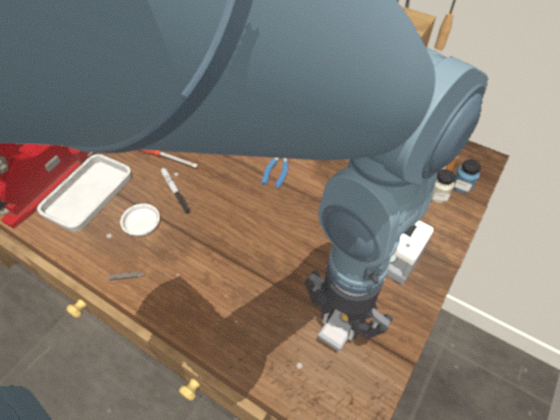

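The carrier is staged at (337,330) in front of the mouth, square to it. Advancing 80 mm.

```bash
python3 -m creep '[[[0,0,0],[3,-0.2,0],34],[[0,0,0],[6,-0.3,0],34],[[0,0,0],[8,-0.4,0],34],[[0,0,0],[8,-0.4,0],34],[[0,0,0],[8,-0.4,0],34],[[0,0,0],[8,-0.4,0],34],[[0,0,0],[6,-0.3,0],34],[[0,0,0],[3,-0.2,0],34],[[0,0,0],[0,0,0],34],[[0,0,0],[0,0,0],34]]'
python3 -m creep '[[[0,0,0],[3,-0.2,0],34],[[0,0,0],[5,-0.2,0],34],[[0,0,0],[6,-0.3,0],34],[[0,0,0],[6,-0.3,0],34],[[0,0,0],[5,-0.3,0],34],[[0,0,0],[3,-0.1,0],34],[[0,0,0],[2,-0.1,0],34],[[0,0,0],[0,0,0],34],[[0,0,0],[0,0,0],34],[[0,0,0],[0,0,0],34]]'
python3 tilt.py; python3 look.py w9.png window
python3 - <<'E'
from h import *
np.set_printoptions(precision=4,suppress=True)
for n in ['wrist','scene']:
    c=eyes.camera(n);save(c,n+'9.png');P=cloud(c);f=c['frame'].astype(float)
    m=(f[...,0]>f[...,2]+60)&(abs(P[...,0]-.54)<.05)&(abs(P[...,1]+.013)<.02)&(P[...,2]>.06)&(P[...,2]<.1); q=P[m]
    print(n,len(q), q.mean(0) if len(q) else '', q.max(0) if len(q) else '')
    m=(P[...,2]>.088)&(P[...,2]<.105)&(abs(P[...,0]-.63)<.1)&(abs(P[...,1]+.01)<.1); q=P[m]
    if len(q): print('hood',len(q),q.min(0),q.max(0),cv2.minAreaRect(q[:,:2].astype(np.float32)*1000))
a=cv2.imread('pics/wrist9.png'); b=cv2.imread('pics/scene9.png'); cv2.imwrite('pics/both9.png',cv2.resize(np.hstack([a,b]),(800,300)))
E
```

```text
time_s: 29.7
eef_pos: [0.4743, -0.0103, 0.0452]
ee_rot: [-0.078, -3.14, -0.0]
ft_force: [-0.5, 0.2, -1.6]
opening: 0.0381
grasp_force: 60.5
time_s: 30.95
eef_pos: [0.5045, -0.0118, 0.0453]
ee_rot: [-0.078, -3.14, -0.0]
ft_force: [0.0, 0.7, -1.6]
opening: 0.0383
grasp_force: 60.5
tcp [ 0.5045 -0.0118  0.0453] yaw y 87.13637621077692 0.03829856836238401 60.50699695944786 [ 0.0487  0.6785 -1.5658]
scene 475 pitch,roll slope [0.0007 0.0037] ztop at grip 0.056279427387926295 at label 0.05634250757230374 a range -0.03560187921509072 0.02790061989616653 b -0.01792958095903707 0.017967771817689725
wrist 12432 pitch,roll slope [-0.0097  0.0007] ztop at grip 0.05467633285106681 at label 0.05373457119257912 a range -0.03541877020341312 0.051827891256204996 b -0.01799909867851561 0.017999068318508234
t 31.05 tcp [ 0.5046 -0.0119  0.0453] yaw y 87.13761834459422 z [-0.      0.0001 -1.    ] open 0.038150038697228494 [-0.0798 -0.4886 -1.5795] 60.503856763243675
wrist 2027 [ 0.5227 -0.0127  0.0694] [ 0.5505 -0.005   0.0743]
scene 54 [ 0.5178 -0.012   0.0695] [ 0.5225 -0.0052  0.0765]
hood 562 [ 0.5737 -0.0662  0.088 ] [ 0.6546 -0.0367  0.1018] ((614.7908325195312, -54.9109001159668), (82.0428466796875, 28.592166900634766), 5.699985980987549)
```

View pics/both9.png

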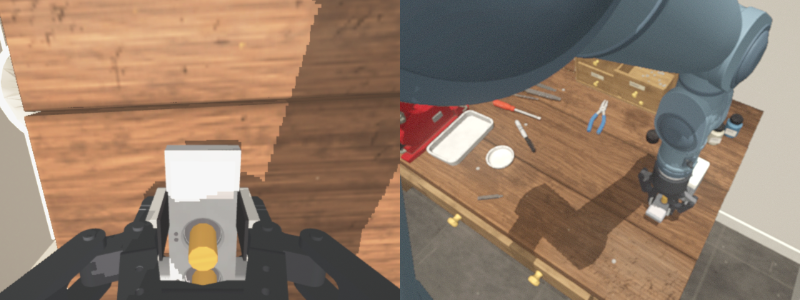

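The carrier is held level, and both samples show at (203,245) and (203,275) in the left half of the picture. The label works out at (.601,-.017), over the window. Handing in.

```bash
python3 -c "
from rig import job; print(job.sign_off())"
```

```text
the job is handed in; nothing more can be done
None
```

I've handed the job in, with no verdict shown: tall sample in pocket 1, short in pocket 2, and the carrier held steady and level in the analyser's mouth, its label over the window by calculation (the camera couldn't see the label there).

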